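# Flat lamp battery out of its snap bay and into the charger

## Robot

A 6-joint arm with a two-finger parallel gripper is mounted at the origin on a cart in front of the work surface, level with it; the furniture and walls round the work are solid. World frame = base frame: x ahead of the robot, y to its left, z up, the work surface at z = 0. Lengths are in m, angles in rad, forces in N, time in s.
With the tool pointing down it reaches from about 0.375 to 0.975 m from the base axis. Payload 3.8 kg.
Tool frame: the origin (TCP) lies between the finger pads, 19 mm behind the fingertips; this is the grasp point; z points along the fingers, y is the line along which they close (so a half turn about z gives the same grasp; the last joint's range is limited). The gripper opens to 88 mm and grips with 3 to 60 N. Pads are 18 mm wide; open, the fingers measure 123 mm over their backs; the gripper's body (75 mm by 187 mm) begins 45 mm behind the grasp point.
Start: joints at [1.22, 0.264, 1.604, -0, 1.274, -0.037], TCP at [0.208, 0.642, 0.257] pointing down, gripper open.
Joint ranges: [-2.63, 2.63], [-0.94, 2.18], [0.31, 2.57], [-1.31, 4.45], [0, 2.66], [-2.55, 2.55]. Speed limits (rad/s): [2.57, 2.57, 3.14, 3.14, 3.14, 3.14].

## Interface

Orientations are given as a rotation vector (axis times angle).
In Python, from cell import manip, inverse_kinematics, cams, order gives the robot as it stands. Calls block until the motion is done:
- manip.move_pose(position, orientation): joint-space move of the TCP to a pose.
- manip.move_linear(position, rate=0.15, rot=None): straight line of the TCP; rot=None keeps the orientation; rate is the mean speed in m/s.
- manip.set_joints(angles): joint-space move.
- manip.set_gripper(opening, force=None): finger opening in m; force is the grip in N (None keeps the last); returns when the fingers have stopped.
- manip.dwell(seconds).
- inverse_kinematics(position, orientation): joint angles nearest the present ones, or None.
- manip.state(): the state.
- cams.capture(name): name is "scene" or "side" or "wrist"; returns a dict with "image" (480x640x3 uint8, blue, green, red), "z_map" (480x640 float32, m along the optical axis (not along the pixel's ray), 0 where there is no reading), "intrinsics" (3x3 intrinsics, pixels), "k1" (the pictures are not rectified: a ray, as slopes to the right and down, at radius r is drawn at 1 + k1 r^2 times it, then the intrinsics apply), "position" and "orientation" of the camera in the world; the wrist camera has in their place "T_tool_cam" (4x4, takes a point from camera to tool coordinates, whose origin is the TCP and whose axes are the flange's). Camera axes: x right, y down, z forward; pixel columns grow to the right and rows downward; lengths in m; the calibration is good to about 2 mm. A picture is of the moment at which its call begins: read the wrist's pose just before it.
A pose or a line that the arm cannot do raises manip.IKError and nothing moves.
- order.close_job(): hands the job in; it is judged then, once.
The state is a dict: "clock": time; "joint_pos": joint angles; "joint_velocities": joint speeds; "tau": joint torques, N m; "tool_pos": TCP position; "tcp_rot": TCP orientation; "contact_force": force on the tool from outside, world axes, zero at the start; "moment": the same for the moment, N m; "gripper_width": finger opening in m; "grasp_force": force on a finger pad.
Only numpy, scipy, OpenCV 4.12 (cv2) and the standard library are available. Lean on these libraries where they do the work, as an engineer would, in place of code of your own. Each camera call takes 0.05 s, during which the arm holds its last target. There are 200 camera calls.

## Task

The cordless work lamp's battery has run flat. Squeeze the two sprung release tabs on the sides of the battery pack, draw the pack out of the lamp's sloped bay without shifting the lamp, and put it upright in the charger, pressed down by feel until it is fully home, then let go. Do not ram or drop the pack, and leave the tools lying about where they are.

Things in the scene. Friction and masses are not known exactly. Their poses are not given: they have to be found in the camera images.
- lamp: Cordless LED work lamp, grey body on a 150 x 150 mm dark foot plate, 0.32 m high; loose, 2.6 kg. Origin: on the table below its middle; x = the way it shines, away from the battery; z up. Battery bay in its rear (-x side), axis sloped 30 deg from vertical towards -x. The head overhangs the pack about 110 mm above the tabs: a hand from straight above hits it, so come along the bay's axis.
- lamp_bay (a point): Middle of the bay's floor (lamp frame 6, 0, 40 mm). The bay is 50 mm deep along its axis, 48.4 x 42.4 mm inside at its mouth; the lip on each y side is undercut below 43 mm from the floor, where the pack's hooks catch. The lamp's bracket tubes stand 94 mm either side of the middle, ahead of the pack.
- pack: Black battery pack, about 0.32 kg, 93 mm long, snapped into the lamp at the start (30 deg from upright, on the bay's floor). Origin: middle of its lower, terminal end; z along its length out of the bay, y across the two tabs. Stem 46 (x) x 40 (y) mm up to z = 51, head 62 x 42 mm from z = 51 to 93. Either way round fits the charger.
- pack_grip (a point): Point on the pack's axis at z = 79 mm, midway between the two tab pads: a good place for the TCP. Fingertips 19 mm beyond it still clear the lamp's rim (pack z = 50) by 10 mm.
- tab_left (a joint): Travel of the grey tab on the pack's +y side, m: 0 = sprung out (latched), 0.0055 = pressed in to its stop; 4 N to start, 12 N at the stop. Ribbed pad 20 mm wide (x), z = 56 to 88 mm, outer face 30 mm from the axis. Its hook at z = 35 to 42 mm stands 4.5 mm proud of the stem and is free of the lip once pressed about 4.5 mm.
- tab_right (a joint): The same for the tab on the -y side. Over the pads the pack measures 60 mm, squeezed fully 49 mm; both must be held in while the pack is drawn out at least 15 mm. The pack has about 1 mm of play before the hooks catch. Fingers that move forward as they close push the pack down: ease that force off before judging a tug.
- tab_left_pad (a point): Middle of the outer face of the +y tab's pad (pack z = 72 mm).
- tab_right_pad (a point): Middle of the outer face of the -y tab's pad (pack z = 72 mm).
- charger: Black bench charger, 124 x 120 x 58 mm, fixed; upright open well in its middle with a grey flared collar up to 64 mm. Origin: on the table below its middle. Well 49 mm along its x, 43 mm along its y (54 mm in the middle, where the hooks pass): the pack's y goes along the charger's y. No latch, but sprung contacts on the +x side rub on the stem: press the pack down, about 5 to 10 N.
- charger_well (a point): Middle of the well's floor, 14 mm above the table; the well is 44 mm deep from the 58 mm top. A pack that is home stands on it: pack origin at this height. The floor is hard: stop pressing when the force climbs past 15 N or so; over 50 N is ramming.
- tape_measure: Yellow tape measure, 38 x 101 x 68 mm, loose bystander; origin at its underside.
- screwdriver: Screwdriver with a red handle, 210 mm long, loose bystander; origin at its underside.
- shim_tin: Round tin with red lid, 70 mm across, 29 mm high, loose bystander; origin at its underside.

How it is judged:
On the way, in this order (a step that is already met when the one before it is completed fails the run):
1. both tabs are squeezed in while the pack is still in the lamp (value of joint each of tab_left, tab_right above 0.0042 m and distance between pack and lamp_bay below 0.02 m), for 0.05 s.
2. the pack is drawn clear of the lamp (distance between pack and lamp_bay above 0.07 m), for 0.1 s.
At the end, for the whole second after the job is handed in: The pack stands upright (within 4 degrees) in the charger's well, on its floor within 3 mm and central within 6 mm, at rest, its tabs sprung out again; the lamp stands upright within 20 mm of where it stood (z of pack in the frame of charger_well between -0.003 and 0.003 m and horizontal distance between pack and charger_well below 0.006 m and angle between pack's own z axis and vertical below 0.07 rad and linear speed of each of pack, lamp below 0.01 m/s and value of joint each of tab_left, tab_right below 0.0015 m and distance of lamp from where it was at the start of the episode below 0.02 m and angle between lamp's own z axis and vertical below 0.05 rad); the robot touches nothing.
It fails at once if the pack is rammed into the charger with over 80 N (contact force between pack and charger above 80 N).
It fails at once if the lamp is dragged or lifted more than 20 mm, or tipped (distance of lamp from where it was at the start of the episode above 0.02 m or angle between lamp's own z axis and vertical above 0.15 rad).
It fails at once if the pack is dropped: it moves faster than 0.45 m/s with no finger on it (contact force between the fingers and pack below 0.2 N and linear speed of pack above 0.45 m/s).
It fails at once if a bystander is moved more than 20 mm (distance of any of tape_measure, screwdriver, shim_tin from where it was at the start of the episode above 0.02 m).
It also fails if it takes over 48 s, if anything falls off the work surface, if the arm or the gripper's body presses on something with over 40 N, if the wrist force passes 120 N, or if a joint passes its speed limit or range.

## Working session

There is one attempt and no reset: what is moved stays moved. The work goes in short steps, each a Python script; the robot and the scene stay as the last script left them, time stands still between calls to the robot, and variables do not carry over. Pictures are saved under pics/ and viewed, at most 10 in all, crops included, and the job is handed in when it is done.

```bash
mkdir -p pics; ls
python3 - <<'E'
from cell import manip,cams
import cv2,numpy as np,pickle
d={n:cams.capture(n) for n in("scene","side")}
pickle.dump(d,open("d.pkl","wb"))
for n in d:
    cv2.imwrite(f"pics/{n}0.png",d[n]["image"]); c=d[n]
    print(n,c["intrinsics"].tolist(),c["k1"],c["position"],c["orientation"],(c["z_map"]>0).mean())
s=manip.state();print(s)
E
```

```text
pics
scene [[586.962705534068, 0.0, 324.4514512316478], [0.0, 586.962705534068, 241.80454678744331], [0.0, 0.0, 1.0]] 0.01716553176169147 [-0.29194737 -0.40154865  1.17911437] [-2.09608611  1.35780814 -0.48556591] 0.99017578125
side [[621.1452852524792, 0.0, 327.5208462785765], [0.0, 621.1452852524792, 239.46048845713986], [0.0, 0.0, 1.0]] 0.026533351057418896 [-0.14550123 -1.14212133  0.89864151] [-2.04336045  0.58348025 -0.3000236 ] 0.93837890625
{'clock': 0.1, 'joint_pos': array([ 1.22010241e+00,  2.64659926e-01,  1.60520287e+00, -3.63682600e-05,
        1.27370243e+00, -3.68815754e-02]), 'joint_velocities': array([ 0.00033722, -0.00104646, -0.0050598 , -0.00019788, -0.00252877,
       -0.00123399]), 'tau': array([ 4.89197555e-04, -5.03623259e+01, -3.58068609e+01,  7.30314734e-02,
        2.34830577e-02, -5.71172848e-05]), 'tool_pos': array([0.20816134, 0.64148043, 0.25624319]), 'tcp_rot': array([-4.90844284e-01, -3.10265928e+00,  3.05069688e-03]), 'contact_force': array([-0.45405637, -0.54646817, -0.67154755]), 'moment': array([ 0.0137919 ,  0.02277261, -0.04099562]), 'grasp_force': 0.0, 'gripper_width': 0.08820588728940854}
```

View pics/scene0.png

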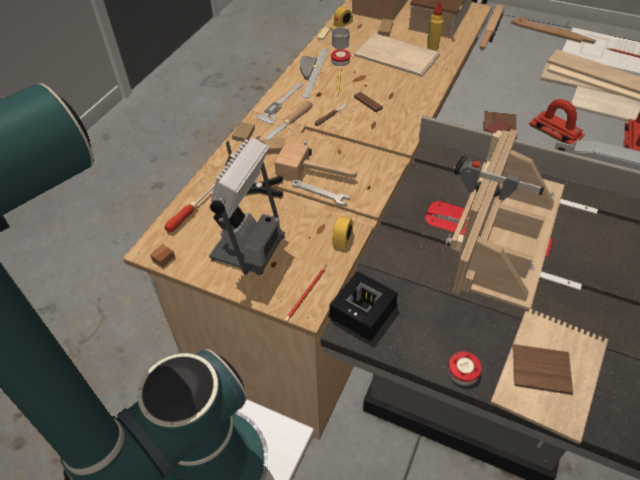

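View pics/side0.png

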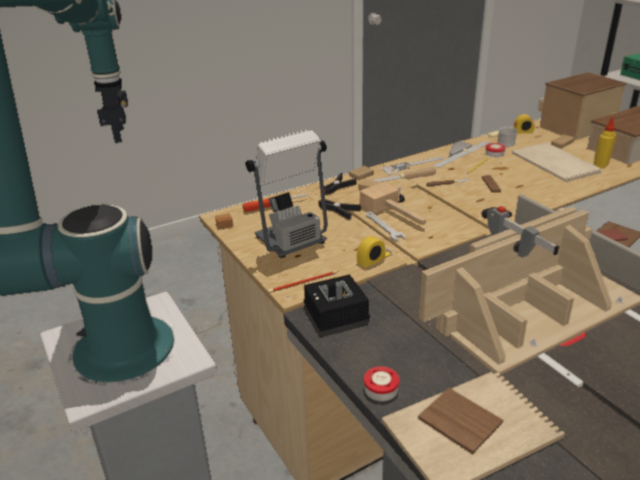

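The scene view shows the lamp around (245,215) with the pack on its left at about (232,215), the charger at (363,305), tape measure at (343,233), shim tin at (465,367) and screwdriver at (180,218). The side view shows the pack at (283,205) and the charger at (337,302). Next I deproject the depth maps.

```bash
cat > h.py <<'E'
import numpy as np,cv2,pickle
from scipy.spatial.transform import Rotation as R
def cloud(c,T=None):
    K=c["intrinsics"];v,u=np.mgrid[:480,:640]
    p=np.stack([u,v],-1).reshape(-1,1,2).astype(float)
    s=cv2.undistortPoints(p,K,np.array([c["k1"],0,0,0.])).reshape(480,640,2)
    z=c["z_map"][...,None];P=np.concatenate([s*z,z],-1)
    if T is None:
        T=np.eye(4);T[:3,:3]=R.from_rotvec(c["orientation"]).as_matrix();T[:3,3]=c["position"]
    W=P@T[:3,:3].T+T[:3,3]; W[c["z_map"]<=0]=np.nan
    return W
def tool(s):
    T=np.eye(4);T[:3,:3]=R.from_rotvec(s["tcp_rot"]).as_matrix();T[:3,3]=s["tool_pos"];return T
E
python3 - <<'E'
from h import *
d=pickle.load(open("d.pkl","rb"))
for n,lp,cp in(("scene",(210,140,290,275),(325,265,400,345)),("side",(240,130,335,260),(300,270,375,330))):
    c=d[n];W=cloud(c);im=c["image"]
    def box(b):
        m=np.zeros((480,640),bool);m[b[1]:b[3],b[0]:b[2]]=1;return m
    for q in ((245,215),(235,215),(363,305)) if n=="scene" else ((295,230),(283,203),(337,302)): print(n,q,W[q[1],q[0]].round(3))
    # foot plate: dark, low
    g=im.max(2)
    L=box(lp)&(W[...,2]>.004)&(W[...,2]<.03)&(g<100)
    P=W[L];print("foot",len(P),np.percentile(P[:,2],[5,50,95]).round(3),cv2.minAreaRect(P[:,:2].astype(np.float32)*1000))
    C=box(cp)&(abs(W[...,2]-.058)<.005);P=W[C]
    print("charger top",len(P),np.median(P[:,2]),cv2.minAreaRect(P[:,:2].astype(np.float32)*1000))
    C=box(cp)&(W[...,2]>.0605)&(W[...,2]<.07);P=W[C]
    if len(P): print("collar",len(P),cv2.minAreaRect(P[:,:2].astype(np.float32)*1000))
    for z in np.arange(.0,.34,.03):
        P=W[box(lp)&(W[...,2]>z)&(W[...,2]<z+.03)]
        print(round(z,2),len(P),P[:,:2].min(0).round(3),P[:,:2].max(0).round(3)) if z>.02 else 0
    y0,x0=lp[1],lp[0]
    cr=np.hstack([cv2.resize(im[b[1]:b[3],b[0]:b[2]],None,fx=4,fy=4,interpolation=2)for b in(lp,)]+[cv2.resize(im[cp[1]:cp[3],cp[0]:cp[2]],((cp[2]-cp[0])*5,(lp[3]-lp[1])*4))])
    cv2.imwrite(f"pics/{n}1.png",cr[:600,:800])
E
```

```text
scene (245, 215) [0.543 0.213 0.099]
scene (235, 215) [0.515 0.223 0.121]
scene (363, 305) [ 0.463 -0.143  0.017]
foot 1206 [0.007 0.015 0.025] ((659.546875, 269.5201721191406), (515.5774536132812, 188.23538208007812), 25.11963653564453)
charger top 1647 0.056947712552698704 ((455.70880126953125, -146.3385009765625), (117.1798095703125, 122.71475982666016), 78.78510284423828)
collar 164 ((453.8330383300781, -146.72019958496094), (106.11631774902344, 113.7791748046875), 79.30924987792969)
0.03 742 [0.421 0.131] [0.898 0.279]
0.06 1317 [0.422 0.131] [0.624 0.271]
0.09 437 [0.422 0.162] [0.627 0.282]
0.12 156 [0.422 0.165] [0.625 0.246]
0.15 91 [0.424 0.17 ] [0.622 0.191]
0.18 180 [0.423 0.175] [0.623 0.194]
0.21 243 [0.422 0.172] [0.62  0.236]
0.24 434 [0.407 0.162] [0.637 0.229]
0.27 737 [0.41 0.15] [0.638 0.218]
0.3 948 [0.441 0.155] [0.607 0.214]Traceback (most recent call last):
  File "<stdin>", line 18, in <module>
    return umr_minimum(a, axis, None, out, keepdims, initial, where)
ValueError: zero-size array to reduction operation minimum which has no identity
```

Run:
```python
from h import *
d=pickle.load(open("d.pkl","rb"))
c=d["scene"];W=cloud(c);im=c["image"];m=np.zeros((480,640),bool);m[140:275,205:295]=1
reg=m&(W[...,0]>.38)&(W[...,0]<.68)&(W[...,1]<.32)&(W[...,1]>.08)
for a,b in((.13,.17),(.17,.21),(.21,.24)):
    P=W[reg&(W[...,2]>a)&(W[...,2]<b)]
    for lo,hi in((.40,.46),(.58,.66)):
        Q=P[(P[:,0]>lo)&(P[:,0]<hi)]; print(a,lo,len(Q),np.median(Q,0).round(4))
F=reg&(W[...,2]>.006)&(W[...,2]<.03)&(im.max(2)<90);P=W[F]
print("foot",len(P),np.median(P[:,2]),cv2.minAreaRect(P[:,:2].astype(np.float32)*1000))
# pack: dark points
F=reg&(W[...,2]>.08)&(W[...,2]<.2)&(W[...,0]>.45)&(W[...,0]<.6)&(im.max(2)<70);P=W[F]
print("pack",len(P),P.min(0),P.max(0),np.median(P,0))
# charger outer
m2=np.zeros_like(m);m2[265:345,325:405]=1
C=m2&(W[...,2]>.06)&(W[...,2]<.07)
P=W[m2&(abs(W[...,2]-.058)<.003)];print(cv2.minAreaRect(P[:,:2].astype(np.float32)*1000))
a=cv2.resize(im[140:275,205:295],None,fx=4,fy=4,interpolation=2);b=cv2.resize(im[265:345,325:405],None,fx=5,fy=5,interpolation=2)
o=np.zeros((540,760,3),np.uint8);o[:540,:360]=a;o[:400,360:]=b;cv2.imwrite("pics/crop1.png",o)
# reachability of guess
from cell import inverse_kinematics,manip
ax=np.array([0,.5,.866])
for yaw in(0,np.deg2rad(-10),np.deg2rad(10)):
  Rz=R.from_euler('z',yaw)
  z=Rz.apply([0,-.5,-.866]); 
  for sg in(1,-1):
    y=Rz.apply([sg,0,0]);M=np.stack([np.cross(y,z),y,z],1)
    for h in(0,.08,.15,.2):
        q=inverse_kinematics(np.array([.52,.23,.11])-z*h,R.from_matrix(M).as_rotvec());print(yaw,sg,h,None if q is None else np.round(q,2))
```

```text
0.13 0.4 63 [0.4274 0.1739 0.1503]
0.13 0.58 57 [0.6148 0.182  0.1492]
0.17 0.4 84 [0.4282 0.1798 0.1949]
0.17 0.58 76 [0.6138 0.1878 0.1928]
0.21 0.4 127 [0.4429 0.1828 0.2273]
0.21 0.58 24 [0.6047 0.1867 0.2192]
foot 865 0.015036507801379217 ((512.1058959960938, 202.3904571533203), (173.06564331054688, 149.2625274658203), 1.338005781173706)
pack 327 [0.48761768 0.15231396 0.08004965] [0.58288238 0.27988196 0.13159828] [0.50809525 0.22338308 0.10718881]
((455.1034240722656, -146.35848999023438), (116.82318878173828, 120.95066833496094), 79.29623413085938)
0 1 0 [ 0.61  0.39  1.81 -0.44  1.28  0.81]
0 1 0.08 [ 0.65  0.36  1.72 -0.41  1.42  0.79]
0 1 0.15 [ 0.69  0.35  1.61 -0.39  1.54  0.78]
0 1 0.2 [ 0.72  0.35  1.53 -0.39  1.63  0.77]
0 -1 0 [ 0.61  0.39  1.81 -0.44  1.28 -2.33]
0 -1 0.08 [ 0.65  0.36  1.72 -0.41  1.42 -2.35]
0 -1 0.15 [ 0.69  0.35  1.61 -0.39  1.54 -2.36]
0 -1 0.2 [ 0.72  0.35  1.53 -0.39  1.63 -2.37]
-0.17453292519943295 1 0 [ 0.58  0.42  1.77 -0.38  1.34  0.92]
-0.17453292519943295 1 0.08 [ 0.62  0.4   1.65 -0.36  1.48  0.9 ]
-0.17453292519943295 1 0.15 [ 0.65  
[... 174 characters left out ...]
43295 -1 0.08 [ 0.62  0.4   1.65 -0.36  1.48 -2.24]
-0.17453292519943295 -1 0.15 [ 0.65  0.4   1.54 -0.34  1.6  -2.25]
-0.17453292519943295 -1 0.2 [ 0.68  0.41  1.45 -0.34  1.69 -2.26]
0.17453292519943295 1 0 [ 0.63  0.35  1.87 -0.5   1.21  0.7 ]
0.17453292519943295 1 0.08 [ 0.68  0.31  1.78 -0.46  1.35  0.68]
0.17453292519943295 1 0.15 [ 0.73  0.29  1.69 -0.44  1.47  0.67]
0.17453292519943295 1 0.2 [ 0.76  0.28  1.61 -0.43  1.56  0.66]
0.17453292519943295 -1 0 [ 0.63  0.35  1.87 -0.5   1.21 -2.44]
0.17453292519943295 -1 0.08 [ 0.68  0.31  1.78 -0.46  1.35 -2.46]
0.17453292519943295 -1 0.15 [ 0.73  0.29  1.69 -0.44  1.47 -2.47]
0.17453292519943295 -1 0.2 [ 0.76  0.28  1.61 -0.43  1.56 -2.48]
```

View pics/crop1.png

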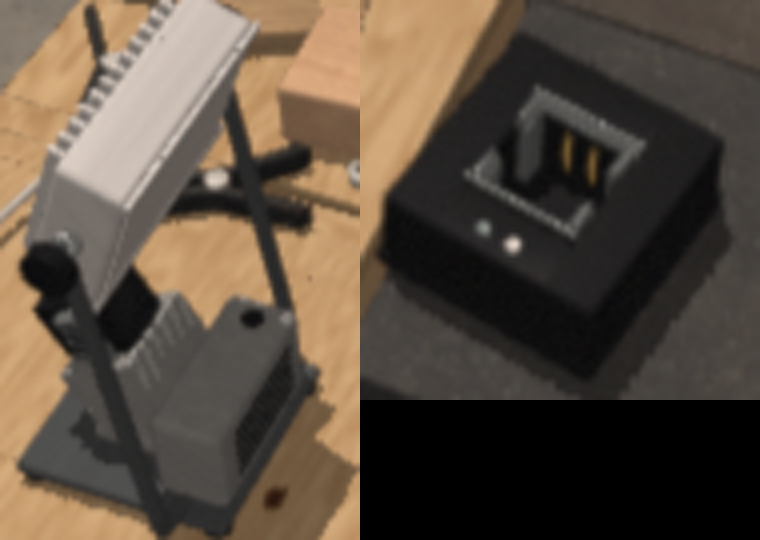

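The crop shows the pack's black head under the lamp head, with the ribbed tab at crop (65,325). The charger's gold contacts are on its far (+x) side at crop (580,155). So the lamp shines toward -y and the pack leans toward +y. I move to a view pose along the bay axis.

```bash
cat >> h.py <<'E'
def pose(yaw,tilt=np.pi/6):
    """tool rot: fingers close along lamp y (yaw from world x), approach along the bay axis"""
    y=np.array([np.cos(yaw),np.sin(yaw),0]); f=np.array([np.sin(yaw),-np.cos(yaw),0])
    z=f*np.sin(tilt)-np.array([0,0,1])*np.cos(tilt)
    return R.from_matrix(np.stack([np.cross(y,z),y,z],1)).as_rotvec(),z
E
python3 - <<'E'
from h import *
from cell import manip,cams
rv,z=pose(np.deg2rad(2))
g=np.array([.519,.236,.108])
manip.move_pose(g-z*.25,rv)
manip.dwell(.2)
s=manip.state();c=cams.capture("wrist");T=tool(s)
print(s["clock"],s["tool_pos"],s["contact_force"],g-z*.25);print(c["T_tool_cam"].round(4),c["intrinsics"][0,0])
pickle.dump((s,c),open("w1.pkl","wb"));cv2.imwrite("pics/w1.png",c["image"])
W=cloud(c,T@c["T_tool_cam"])
for v in range(40,480,40):print(v,[tuple((W[v,u]*1000).round(0).astype(int)) if W[v,u,0]==W[v,u,0] else None for u in range(200,480,40)])
E
```

```text
1.85 [0.51402005 0.36162875 0.32446841] [-0.51452806  0.87938214  0.07221987] [0.51463756 0.36092385 0.32450635]
[[-1.000e-04 -9.529e-01 -3.034e-01  7.800e-02]
 [ 1.000e+00  0.000e+00 -5.000e-04 -9.000e-04]
 [ 4.000e-04 -3.034e-01  9.529e-01 -1.270e-01]
 [ 0.000e+00  0.000e+00  0.000e+00  1.000e+00]] 411.47867730497137
40 [(np.int64(406), np.int64(332), np.int64(1)), (np.int64(442), np.int64(333), np.int64(1)), (np.int64(479), np.int64(335), np.int64(2)), (np.int64(516), np.int64(336), np.int64(1)), (np.int64(553), np.int64(337), np.int64(1)), (np.int64(590), np.int64(338), np.int64(0)), (np.int64(627), np.int64(339), np.int64(0))]
80 [(np.int64(399), np.int64(293), np.int64(0)), (np.int64(438), np.int64(295), np.int64(0)), (np.int64(478), np.int64(296), np.int64(1)), (np.int64(518), np.int64(297), np.int64(0)), (np.int64(558), np.int64(298), np.int64(-1)), (np.int64(597), np.int64(300), np.int64(0)), (np.int64(636), np.int64(302), np.int64(2))]
120 [(np.int64(391), np.int64(248), np.int64(0)), (np.int64(434), np.int64(250), np.int64(1)), (np.int64(478), np.int64(262), np.int64(17)),
[... 2124 characters left out ...]
.int64(356), np.int64(327))]
400 [(np.int64(489), np.int64(413), np.int64(365)), (np.int64(496), np.int64(413), np.int64(365)), (np.int64(504), np.int64(412), np.int64(364)), (np.int64(512), np.int64(414), np.int64(365)), (np.int64(519), np.int64(415), np.int64(365)), (np.int64(527), np.int64(414), np.int64(365)), (np.int64(535), np.int64(414), np.int64(364))]
440 [(np.int64(-232), np.int64(-2742), np.int64(-570)), (np.int64(467), np.int64(198), np.int64(307)), (np.int64(494), np.int64(201), np.int64(308)), (np.int64(520), np.int64(201), np.int64(308)), (np.int64(547), np.int64(202), np.int64(308)), (np.int64(574), np.int64(203), np.int64(308)), (np.int64(600), np.int64(204), np.int64(308))]
```

View pics/w1.png

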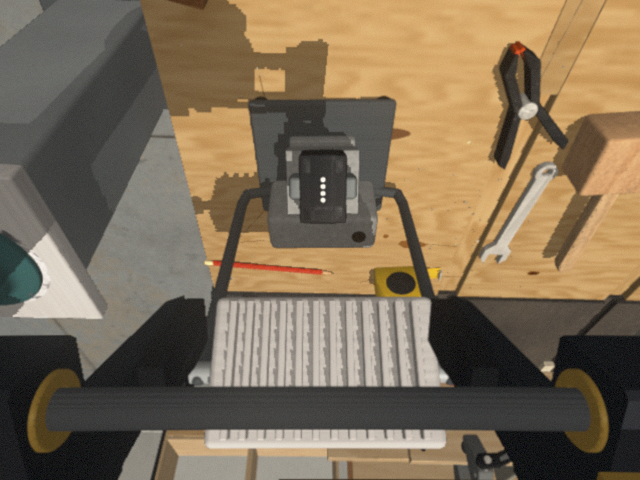

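The wrist view shows the pack's top face (four LEDs) centred near (323,187), with grey tab pads either side at about (295,188) and (351,188). I measure the top face and foot plate.

Run:
```python
from h import *
s,c=pickle.load(open("w1.pkl","rb"));T=tool(s);W=cloud(c,T@c["T_tool_cam"])
m=np.zeros((480,640),bool);m[90:260,240:405]=1
F=W[m&(W[...,2]>.010)&(W[...,2]<.022)]
print("foot",cv2.minAreaRect(F[:,:2].astype(np.float32)*1000))
rv,z=pose(np.deg2rad(2));n=-z
h=W@n
P0=W[m&(h>.226)&(W[...,2]>.09)]
ctr=np.median(P0,0);u,sv,vt=np.linalg.svd(P0-P0.mean(0));print(len(P0),"normal",vt[2],"tilt",np.degrees(np.arccos(abs(vt[2][2]))),"h",np.median(P0@n),np.percentile(P0@n,[5,95]))
M=R.from_rotvec(rv).as_matrix()
for mask,name in((m&(h>.228)&(W[...,2]>.09),"top"),(m&(h>.21)&(W[...,2]>.06)&(W[...,1]>.2),"top+tabs")):
    P=W[mask]@M[:,:2]; r=cv2.minAreaRect(P.astype(np.float32)*1000);print(name,r)
    if name=="top":
        top=M[:,:2]@(np.array(r[0])/1000)+n*np.median(P0@n)
g=top-n*.014;print("top",top,"grip",g,"bay",top-n*.093)
```

```text
foot ((523.5337524414062, 208.67758178710938), (188.32986450195312, 149.69036865234375), 2.1251723766326904)
4 normal [ 0.04032144 -0.4871157  -0.87240614] tilt 29.26053604481689 h 0.2260596235261228 [0.22600886 0.2263936 ]
top ((0.0, 0.0), (0.0, 0.0), 0.0)
top+tabs ((147.9568634033203, 529.7914428710938), (62.57402038574219, 60.210147857666016), 0.12647737562656403)
top [-0.00394468  0.11296096  0.19577338] grip [-0.00370039  0.10596522  0.18364902] bay [-0.00232186  0.06648928  0.11523301]
```

Run:
```python
from h import *
from cell import manip,cams,inverse_kinematics
s,c=pickle.load(open("w1.pkl","rb"));T=tool(s);W=cloud(c,T@c["T_tool_cam"])
m=np.zeros((480,640),bool);m[90:260,240:405]=1
rv,z=pose(np.deg2rad(2.1));n=-z;h=W@n;M=R.from_rotvec(rv).as_matrix()
k=m&(h>.205)&(W[...,2]>.06)&(W[...,1]>.2);P=W[k]
t=P[abs((P@n)-np.percentile(P@n,70))<.004]
u,sv,vt=np.linalg.svd(t-t.mean(0));print("h",np.percentile(P@n,[5,30,50,70,95]),"tilt",np.degrees(np.arccos(abs(vt[2][2]))),vt[2])
r=cv2.minAreaRect((P@M[:,:2]).astype(np.float32)*1000);rt=cv2.minAreaRect((t@M[:,:2]).astype(np.float32)*1000);print(r,rt)
top=M[:,:2]@(np.array(r[0])/1000)+n*np.median(t@n);g=top-n*.014
bay=top-n*.093
x=np.array([np.sin(np.deg2rad(2.1)),-np.cos(np.deg2rad(2.1)),0])
print("grip",g,"bay",bay,"lamp origin",bay-x*.006)
pickle.dump((g,2.1),open("grip.pkl","wb"))
print(s["tool_pos"]+0, (g-s["tool_pos"])@M)
# charger IK check, tool down, y along charger y
for a in(0,180):
    ya=np.deg2rad(79.3+a);y=np.array([np.cos(ya),np.sin(ya),0]);zz=np.array([0,0,-1.]);MM=np.stack([np.cross(y,zz),y,zz],1)
    for hh in(.093,.25): print(a,hh,inverse_kinematics([.455,-.1464,hh],R.from_matrix(MM).as_rotvec()))
```

```text
h [0.21717416 0.22255325 0.22311827 0.22357701 0.22448368] tilt 30.104676297279564 [-0.02082825  0.50114871  0.86511049]
((147.1529998779297, 530.1990356445312), (62.5710563659668, 60.21200180053711), 0.1949865072965622) ((147.05355834960938, 529.5957641601562), (62.1129264831543, 52.523155212402344), 1.5984818935394287)
grip [0.52133857 0.25135563 0.10767361] bay [0.52278599 0.21188216 0.03925761] lamp origin [0.52256613 0.21787813 0.03925761]
[0.51402005 0.36162875 0.32446841] [0.01272997 0.00327278 0.24298342]
0 0.093 [-3.63415662e-01  6.04250306e-02  2.17045828e+00 -4.44089210e-16
  9.10709345e-01 -1.74746176e+00]
0 0.25 [-3.63415662e-01 -1.10305021e-01  2.01917841e+00 -4.44089210e-16
  1.23271926e+00 -1.74746176e+00]
180 0.093 [-0.36341566  0.06042503  2.17045828  0.          0.91070934  1.39413089]
180 0.25 [-0.36341566 -0.11030502  2.01917841  0.          1.23271926  1.39413089]
```

```bash
cat >> h.py <<'E'
def rep(manip,M,msg=""):
    s=manip.state();print(msg,"t%.2f"%s["clock"],"pos",s["tool_pos"].round(4),"F_tool",(s["contact_force"]@M).round(1),"w %.4f g %.1f"%(s["gripper_width"],s["grasp_force"]));return s
E
python3 - <<'E'
from h import *
from cell import manip,cams
g,yaw=pickle.load(open("grip.pkl","rb"));rv,z=pose(np.deg2rad(yaw));M=R.from_rotvec(rv).as_matrix();n=-z
g=g+np.array([0,0,.0007])
manip.move_linear(g+n*.06,rate=.12,rot=rv);rep(manip,M,"above")
manip.move_linear(g+n*.002,rate=.05)
rep(manip,M,"at grip")
manip.set_gripper(.064,force=20);manip.dwell(.2);rep(manip,M,"near")
c=cams.capture("wrist");cv2.imwrite("pics/w2.png",c["image"])
manip.set_gripper(.056,force=20);manip.dwell(.2);rep(manip,M,"touch")
E
```

```text
above t3.58 pos [0.5207 0.2819 0.1612] F_tool [0.7 0.7 0.4] w 0.0884 g 0.0
at grip t4.88 pos [0.5216 0.2527 0.1105] F_tool [-0.4  0.2 -0.1] w 0.0879 g 0.0
near t5.62 pos [0.5213 0.2523 0.1101] F_tool [ 0.6 -0.4 -0.7] w 0.0639 g 0.0
touch t6.20 pos [0.5215 0.2525 0.1102] F_tool [ 0.6  0.2 -1.3] w 0.0558 g 6.6
```

View pics/w2.png

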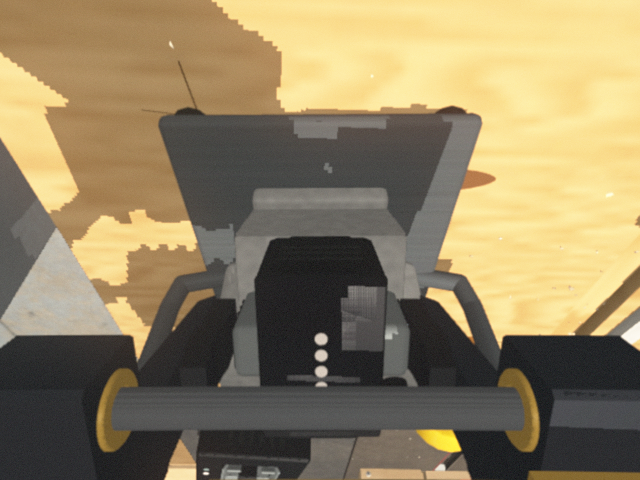

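The fingers straddle the pack (top at about (320,300)) evenly, about 3 mm from each tab. I squeeze fully and check the width and force.

Run:
```python
from h import *
from cell import manip
g,yaw=pickle.load(open("grip.pkl","rb"));rv,z=pose(np.deg2rad(yaw));M=R.from_rotvec(rv).as_matrix();n=-z
manip.set_gripper(.044,force=32);manip.dwell(.3);s=rep(manip,M,"closed")
p=s["tool_pos"]
# ease off the down push, then tug in small steps
for d in(.001,.002,.004,.006):
    manip.move_linear(p+n*d,rate=.02);manip.dwell(.1);s=rep(manip,M,d)
    if abs((s["contact_force"]@M)[2])>12:break
```

```text
closed t6.80 pos [0.5216 0.2526 0.1106] F_tool [-0.7  1.5 -5.3] w 0.0463 g 32.0
0.001 t7.15 pos [0.5211 0.2527 0.1106] F_tool [-0.2  0.7  1.6] w 0.0459 g 32.0
0.002 t7.50 pos [0.5211 0.2533 0.1118] F_tool [ 0.9 -0.   2.2] w 0.0463 g 32.0
0.004 t7.85 pos [0.5214 0.2547 0.1142] F_tool [ 0.7 -0.8  1.3] w 0.0464 g 32.0
0.006 t8.20 pos [0.5216 0.2558 0.116 ] F_tool [-0.6  0.5  1.4] w 0.0463 g 32.0
```

Run:
```python
from h import *
from cell import manip,cams
g,yaw=pickle.load(open("grip.pkl","rb"));rv,z=pose(np.deg2rad(yaw));M=R.from_rotvec(rv).as_matrix();n=-z
for d in(.01,.02,.02,.03,.05):
    p=manip.state()["tool_pos"];manip.move_linear(p+n*d,rate=.06);s=rep(manip,M,d)
    if (s["contact_force"]@M)[2]>12:break
manip.dwell(.2)
s=manip.state();c=cams.capture("wrist");pickle.dump((s,c),open("w3.pkl","wb"))
i=cams.capture("side")["image"]
cv2.imwrite("pics/both.png",np.hstack([cv2.resize(c["image"],(400,300)),cv2.resize(i[100:340,200:520],(400,300))]))
```

```text
0.01 t8.53 pos [0.522  0.2613 0.1256] F_tool [ 0.1 -0.2  2. ] w 0.0460 g 32.0
0.02 t9.03 pos [0.522  0.2717 0.1435] F_tool [0.3 0.3 2.3] w 0.0462 g 32.0
0.02 t9.52 pos [0.5219 0.2822 0.1613] F_tool [ 0.7 -0.3  3. ] w 0.0465 g 32.0
0.03 t10.18 pos [0.5213 0.2974 0.1874] F_tool [ 1.3 -0.3  3.1] w 0.0463 g 32.0
0.05 t11.16 pos [0.5202 0.3221 0.2302] F_tool [1.7 0.1 2.8] w 0.0464 g 32.0
```

View pics/both.png

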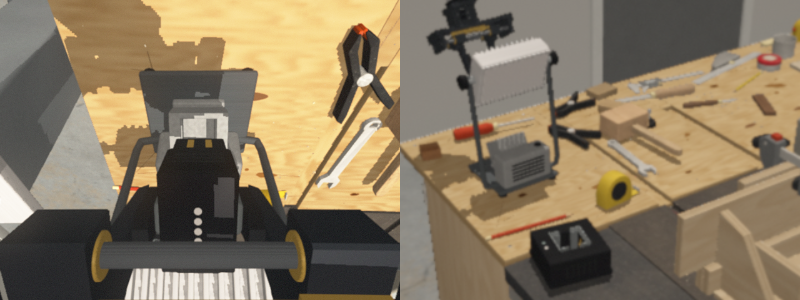

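The left half shows the pack out and held, with its terminal end at (200,145). The right half shows the lamp still in place and upright. Next I measure the pack in the hand, lift over the lamp, and go above the charger.

```bash
cat >> h.py <<'E'
def inhand(c):
    """pack faces in tool coords: top face (z) and broad +x face"""
    P=cloud(c,c["T_tool_cam"])
    k=(abs(P[...,1])<.018)
    top=P[k&(P[...,0]>.002)&(P[...,0]<.028)&(P[...,2]<0)&(P[...,2]>-.03)]
    st=P[k&(P[...,0]>.005)&(P[...,0]<.05)&(P[...,2]>-.008)&(P[...,2]<.026)]
    out=[]
    for Q,a in((top,2),(st,0)):
        if len(Q)<30: out.append((len(Q),));continue
        Q=Q[abs(Q[:,a]-np.median(Q[:,a]))<.006];u,s,v=np.linalg.svd(Q-Q.mean(0),full_matrices=False);q=v[2]*np.sign(v[2][a]);out.append((len(Q),np.median(Q,0).round(4),q.round(3)))
    return out
def down(yaw):
    y=np.array([np.cos(yaw),np.sin(yaw),0]);z=np.array([0,0,-1.]);return R.from_matrix(np.stack([np.cross(y,z),y,z],1)).as_rotvec()
E
python3 - <<'E'
from h import *
from cell import manip,cams
s,c=pickle.load(open("w3.pkl","rb"));print(inhand(c))
p=s["tool_pos"]
manip.move_linear([.50,.37,.46],rate=.2)
rv=down(np.deg2rad(79.3+180))
manip.move_pose([.53,.16,.49],rv)   # passes over the lamp head
manip.move_pose([.455,-.146,.25],rv)
manip.dwell(.3);s=manip.state();c=cams.capture("wrist")
pickle.dump((s,c),open("w4.pkl","wb"));cv2.imwrite("pics/w4.png",c["image"])
rep(manip,tool(s)[:3,:3]);print(inhand(c))
E
```

```text
[(8450, array([ 0.0156,  0.0001, -0.011 ]), array([-0.002,  0.014,  1.   ])), (3375, array([ 0.031 , -0.0001,  0.006 ]), array([ 1.   ,  0.002, -0.004]))]
 t15.81 pos [ 0.4554 -0.1457  0.2503] F_tool [ 0.2 -0.7  2.5] w 0.0461 g 32.0
[(8462, array([ 0.0155, -0.    , -0.0115]), array([-0.001,  0.013,  1.   ])), (3327, array([0.0309, 0.0001, 0.0059]), array([ 1.   , -0.006, -0.001]))]
```

View pics/w4.png

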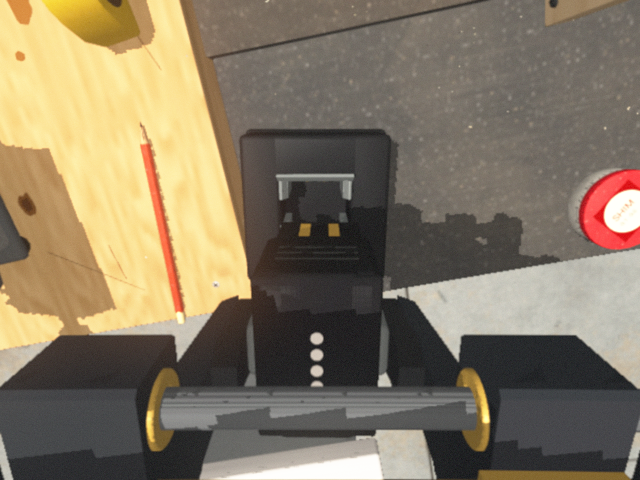

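The pack sits square and central in the hand, with its top 11.5 mm behind the TCP. The charger's body spans columns 243–391 and the collar's far rim is at (315,178). I measure the charger from this view.

Run:
```python
from h import *
s,c=pickle.load(open("w4.pkl","rb"));T=tool(s);W=cloud(c,T@c["T_tool_cam"])
Pt=(W-T[:3,3])@T[:3,:3]  # tool coords
m=np.zeros((480,640),bool);m[120:262,225:410]=1
top=m&(abs(W[...,2]-.058)<.004)
print("ztop",np.median(W[top][:,2]))
# side edges: per row extremes in tool frame
rows=[r for r in range(140,235,3) if top[r].sum()>20]
L=np.array([Pt[r,np.where(top[r])[0][0],:2] for r in rows]);Rr=np.array([Pt[r,np.where(top[r])[0][-1],:2] for r in rows])
for e in(L,Rr):
    k=abs(e[:,1]-np.median(e[:,1]))<.004;f=np.polyfit(e[k,0],e[k,1],1);print("edge slope deg",np.degrees(np.arctan(f[0])),"y at x=0",f[1],"mid",np.median(e[:,1]))
cols=range(260,380,4);far=[]
for u in cols:
    r=np.where(top[:,u])[0]
    if len(r): far.append(Pt[r[0],u,:2])
far=np.array(far);f=np.polyfit(far[:,1],far[:,0],1);print("far edge x",f[1],np.median(far[:,0]),"slope",np.degrees(np.arctan(f[0])))
col=m&(W[...,2]>.0615)&(W[...,2]<.07);Q=Pt[col];print("collar",len(Q),np.percentile(Q,[2,50,98],0).round(4))
g=m&(c["image"].min(2)>95);vs,us=np.where(g);print("grey px",us.min(),us.max(),vs.min(),vs.max(),len(us))
Q=Pt[g&(W[...,2]>.05)&(W[...,2]<.075)];print(np.percentile(Q,[1,50,99],0).round(4))
# same from fixed scene cam: grey collar
```

```text
ztop 0.058090076029548104
edge slope deg 0.060251987854165454 y at x=0 -0.05822447827956687 mid -0.0581593856159556
edge slope deg -0.09142161333997491 y at x=0 0.05622353377330928 mid 0.05619634142824945
far edge x 0.06037253582137378 0.0606384461339428 slope 0.209029903856348
collar 568 [[ 0.0131 -0.0291  0.1858]
 [ 0.0294 -0.0005  0.1873]
 [ 0.0317  0.0271  0.1889]]
grey px 225 409 120 261 4204
[[ 0.0127 -0.0299  0.1857]
 [ 0.0274 -0.0013  0.1879]
 [ 0.0318  0.0272  0.1958]]
```

Run:
```python
from h import *
s,c=pickle.load(open("w4.pkl","rb"));P=cloud(c,c["T_tool_cam"]);v=np.arange(480)[:,None]*np.ones((1,640))
k=(v<375)&(abs(P[...,2]+.0115)<.004)&(P[...,0]>.0)&(P[...,0]<.034)&(abs(P[...,1])<.026)
print("head y",np.percentile(P[k][:,1],[.5,1,99,99.5]),"x max",np.percentile(P[k][:,0],99))
for a,b in((.045,.06),(.06,.075)):
    k=(P[...,2]>a)&(P[...,2]<b)&(P[...,0]>.01)&(P[...,0]<.035)&(abs(P[...,1])<.03)
    print("stem",a,k.sum(),np.percentile(P[k],[1,50,99],0).round(4) if k.sum() else "")
k=(P[...,2]>.055)&(P[...,2]<.10)&(P[...,0]>.005)&(P[...,0]<.045)&(abs(P[...,1])<.035)
print("low",k.sum(),np.percentile(P[k],[1,50,99],0).round(4))
```

```text
head y [-0.02456652 -0.02349482  0.02532657  0.02555601] x max 0.030939933326547892
stem 0.045 296 [[ 0.0224 -0.0174  0.0536]
 [ 0.0229  0.002   0.0571]
 [ 0.0235  0.0209  0.0599]]
stem 0.06 642 [[ 0.0223 -0.0174  0.0602]
 [ 0.0229  0.0018  0.0672]
 [ 0.0234  0.0209  0.0748]]
low 1096 [[ 0.0223 -0.0174  0.0552]
 [ 0.0228  0.0018  0.0664]
 [ 0.0234  0.0209  0.08  ]]
```

```bash
cat > ins.py <<'E'
from h import *
from cell import manip
s,c=pickle.load(open("w4.pkl","rb"));T=tool(s);M=T[:3,:3]
rv=(R.from_rotvec(down(np.deg2rad(79.3+180)))*R.from_rotvec([.013,0,0])).as_rotvec()
base=T[:3,3]+M[:,0]*.0010-M[:,1]*.0018
def go(z,rate=.03,dx=0,dy=0):
    p=base+M[:,0]*dx+M[:,1]*dy;p[2]=z
    manip.move_linear(p,rate=rate,rot=rv);manip.dwell(.08);return rep(manip,M,"z%.4f"%z)
E
python3 - <<'E'
from ins import *
go(.165,.1);s=go(.152,.05);f0=(s["contact_force"]@M)
for z in np.arange(.148,.0975,-.004):
    s=go(z);f=s["contact_force"]@M-f0
    if f[2]<-15 or np.hypot(f[0],f[1])>15: print("stop",f);break
E
```

```text
z0.1650 t16.89 pos [ 0.4576 -0.1444  0.166 ] F_tool [0.3 0.7 2.6] w 0.0460 g 32.0
z0.1520 t17.38 pos [ 0.4568 -0.144   0.1518] F_tool [-0.9 -0.3  3.4] w 0.0465 g 32.0
z0.1480 t17.75 pos [ 0.4568 -0.1441  0.148 ] F_tool [-0.4 -0.1  4.3] w 0.0465 g 32.0
z0.1440 t18.12 pos [ 0.4568 -0.144   0.1439] F_tool [ 0.1 -0.3  3.1] w 0.0462 g 32.0
z0.1400 t18.48 pos [ 0.4568 -0.144   0.1399] F_tool [-0.3 -0.8  3. ] w 0.0461 g 32.0
z0.1360 t18.85 pos [ 0.4568 -0.144   0.1359] F_tool [-0.1  0.2  2.1] w 0.0465 g 32.0
z0.1320 t19.22 pos [ 0.4568 -0.144   0.1319] F_tool [-0.1  0.5  3.3] w 0.0464 g 32.0
z0.1280 t19.58 pos [ 0.4568 -0.144   0.1279] F_tool [0.1 0.3 3.1] w 0.0464 g 32.0
z0.1240 t19.95 pos [ 0.4568 -0.144   0.1239] F_tool [-0.4 -0.8  2.7] w 0.0464 g 32.0
z0.1200 t20.32 pos [ 0.4564 -0.1439  0.1196] F_tool [-1.4  0.   3.5] w 0.0464 g 32.0
z0.1160 t20.68 pos [ 0.4563 -0.1439  0.1153] F_tool [-0.9  0.1  6.8] w 0.0462 g 32.0
z0.1120 t21.05 pos [ 0.4565 -0.144   0.1116] F_tool [-2.   1.6  6.9] w 0.0466 g 32.0
z0.1080 t21.42 pos [ 0.4566 -0.144   0.1076] F_tool [-1.5  0.4  6.2] w 0.0463 g 32.0
z0.1040 t21.78 pos [ 0.4566 -0.144   0.1036] F_tool [-3.3  0.4  5.1] w 0.0463 g 32.0
z0.1000 t22.15 pos [ 0.4566 -0.144   0.0996] F_tool [-3.   0.8  7. ] w 0.0463 g 32.0
```

Run:
```python
from ins import *
for z in np.arange(.0985,.0890,-.001):
    s=go(z,.01);f=s["contact_force"]@M
    if f[2]<-10: print("stop");break
```

```text
z0.0985 t22.53 pos [ 0.4567 -0.144   0.0986] F_tool [-5.1 -0.1  1.5] w 0.0463 g 32.0
z0.0975 t22.87 pos [ 0.4567 -0.144   0.0976] F_tool [-5.1 -0.1  0.3] w 0.0464 g 32.0
z0.0965 t23.20 pos [ 0.4568 -0.144   0.0967] F_tool [-5.5 -0.4  2.1] w 0.0463 g 32.0
z0.0955 t23.53 pos [ 0.4571 -0.1441  0.0959] F_tool [-5.4  0.5  0.6] w 0.0460 g 32.0
z0.0945 t23.87 pos [ 0.4573 -0.1442  0.0959] F_tool [-8.3 -0.3 -7.1] w 0.0466 g 32.0
z0.0935 t24.20 pos [ 0.4575 -0.1442  0.0958] F_tool [ -9.8  -0.3 -13.1] w 0.0467 g 32.0
stop
```

The pack stopped firmly at TCP z = 0.0959, where the floor was predicted. I ease off, release, retreat and check.

Run:
```python
from ins import *
from cell import cams
go(.0948,.01)
manip.set_gripper(.062);manip.dwell(.1);manip.set_gripper(.088);manip.dwell(.1)
p=manip.state()["tool_pos"];rep(manip,M)
manip.move_linear(p+np.array([0,0,.02]),rate=.04)
manip.move_linear(p+np.array([0,0,.19]),rate=.15);manip.dwell(.3)
s=rep(manip,M);c=cams.capture("wrist");W=cloud(c,tool(s)@c["T_tool_cam"]);sc=cams.capture("side")
cv2.imwrite("pics/end.png",np.hstack([cv2.resize(c["image"],(400,300)),cv2.resize(sc["image"][100:340,200:520],(400,300))]))
P=(W-s["tool_pos"])@M;h=(W[...,2]>.097)&(W[...,2]<.118)&(np.hypot(P[...,0],P[...,1])<.06)
Q=W[h];u,sv,v=np.linalg.svd(Q-Q.mean(0),full_matrices=False);print("top z",np.median(Q[:,2]),"expect .107; normal",v[2],"rect",cv2.minAreaRect((P[h][:,:2]*1000).astype(np.float32)))
```

```text
z0.0948 t24.57 pos [ 0.4572 -0.1442  0.0959] F_tool [-7.1  0.3 -5.3] w 0.0466 g 32.0
 t25.75 pos [ 0.4569 -0.1441  0.0948] F_tool [0.1 0.9 1.8] w 0.0882 g 0.0
 t27.98 pos [ 0.4566 -0.144   0.2842] F_tool [ 0.4 -0.9  0.5] w 0.0880 g 0.0
top z 0.1070203239036904 expect .107; normal [ 0.00955429 -0.00302834  0.99994977] rect ((-1.0389232635498047, 0.8382110595703125), (60.60798645019531, 61.819602966308594), 89.6207504272461)
```

View pics/end.png

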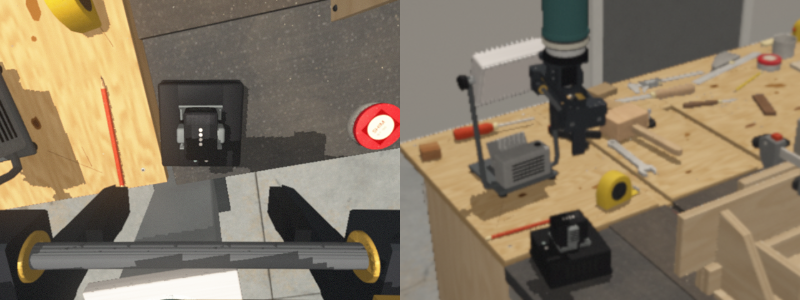

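The pack stands upright in the charger with its top at 107.0 mm, exactly home. The tabs are sprung out (60.6 mm across), the lamp is still in place, and the gripper is clear.

```bash
python3 -c "
from cell import order,manip
print(order.close_job())"
```

```text
the job is handed in; nothing more can be done
None
```

I handed the job in at about 28 s on the robot's clock: my last check showed the battery pack upright and fully home in the charger with both tabs sprung out, the lamp and tools not visibly moved, and the gripper clear, but no verdict was reported.

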